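# Index the outlet arm from the waste cup to the first collecting vial

### The arm

A 7-joint arm with a two-finger parallel gripper is mounted at the origin on the work surface. World frame = base frame: x ahead of the robot, y to its left, z up, the work surface at z = 0. Lengths are in m, angles in rad, forces in N, time in s.
With the tool pointing down it reaches from about 0.4 to 0.9 m from the base axis. Payload 5.5 kg.
Tool frame: the origin (TCP) lies at the very end of the fingers, on their centre line; the grasp point (between the pads) lies arm.grip_depth behind it (arm.grip_depth is the distance from the TCP to the grasp point, in m); z points along the fingers, y is the line along which they close (so a half turn about z gives the same grasp; the last joint's range is limited). The gripper opens to 85 mm and grips with 20 to 120 N. Pads are 22 mm wide; open, the fingers measure 114 mm over their backs; the gripper's body (76 mm by 85 mm) begins 54 mm behind the grasp point. The pads swing forward as they close: fully open they stand 13 mm farther back than shut.
Start: joints at [1.532, 0.501, -0.427, 1.55, 0.221, 1.138, -0.21], TCP at [0.193, -0.621, 0.21] pointing down, gripper open.
Joint ranges: [-2.88, 2.88], [-0.31, 2.03], [-1.54, 1.56], [0.2, 2.42], [-1.41, 4.55], [0.19, 2.02], [-2.57, 2.57]. Speed limits (rad/s): [2.57, 2.57, 3.14, 3.14, 3.14, 3.14, 3.14].

### API

Orientations are given as a unit quaternion [w, x, y, z].
In Python, from cell import readout, vision, workorder, arm gives the robot as it stands.
- The arm moves only by the shell command python3 -m handwheel 'ROWS' [FORCE]. ROWS is JSON, a list that holds one entry, the list of rows, each a list of 7 numbers: the shift along the tool's x, y, z in cm, then the turn, a rotation vector about the tool's x, y, z in degrees, then the closure in counts, from 0 (fully open) to 255 (shut). In form: [[[x, y, z, rx, ry, rz, claw], ...]]. A call has 1 to 12 rows; each row is the pose to reach, as a shift and turn from the pose commanded when the call began, along the tool's axes at that moment; what a row does not reach only later rows make up. A row lasts 1/8 s, in which the tool goes at most 62.5 mm and 10.7 degrees, less where a joint would pass 70% of its speed; a pose out of reach is approached as far as the arm can. A call with a gripper value outside its range is refused whole. The fingers move at their own pace and stop on an object; FORCE is the grip in N (left out, the last holds). Time passes only in rows, so rows that repeat a pose let the fingers close. It gives the time, the measured TCP pose, the force, the opening and the grip force at its end, in the units of the state.
- readout.get_state(): the state, without advancing time (a new reading comes with each control period).
- vision.snapshot(name): name is "side" or "top" or "wrist"; returns (picture, depth): 480x640x3 uint8, blue, green, red; 480x640 float32, m along the optical axis (not along the pixel's ray), 0 where there is no reading.
- vision.camera_params(name): a dict with "fx", "fy", "cx", "cy" (pixels), "origin" and "orientation" of the camera in the world; the wrist camera has in their place "hand_eye" (4x4, takes a point from camera to tool coordinates, whose origin is the TCP and whose axes are the flange's). Camera axes: x right, y down, z forward; pixel columns grow to the right and rows downward; lengths in m; the calibration is good to about 2 mm. A picture is of the moment at which its call begins: read the wrist's pose just before it. camera_params takes no time and is no camera call.
- workorder.finish_job(): hands the job in; it is judged then, once.
The state is a dict: "clock": time; "joint_pos": joint angles; "joint_velocities": joint speeds; "joint_torque": joint torques, N m; "position": TCP position; "tool_rot": TCP orientation; "force": force on the tool from outside, world axes, zero at the start; "moment": the same for the moment, N m; "grip_width": opening from 0.0 (shut) to 1.0 (fully open); "gripper_force": force on a finger pad.
Only numpy, scipy, OpenCV 4.12 (cv2) and the standard library are available. Lean on these libraries where they do the work, as an engineer would, in place of code of your own. Each camera call takes 0.05 s, during which the arm holds its last target. There are 200 camera calls.

### The job

Move the column's outlet arm from the waste cup to the first collecting vial: draw the spring pull ring up until its pin is out of the waste notch, swing the arm counter-clockwise (seen from above), and let the pin drop fully home in the next notch it comes to - the first vial's, not the second's - so that the arm is locked there. Where that notch sits depends on how the vial station was last clamped, so find it by feel and never force the pin hard against the plates or notch walls. Let go at the end, and leave the bottle, beaker, screw cap and spanner where they are.

Things in the scene. Friction and masses are not known exactly. Their poses are not given: they have to be found in the camera images.
- stand: outlet stand fixed to the bench: cream fan-shaped foot (radius 250 mm), column, aluminium index plate (top 80 mm up). Origin: on the bench, on the upright pivot axis of the swing arm. Its -x axis points to the waste notch and cup. 32 mm wide arm bar, top 104 mm up; nozzle at radius 215 mm; two 20 mL vials in a rack clamped to the foot.
- ring (a point): centre of the upright steel pull ring on the arm, 150 mm from the pivot, 144 mm above the bench with the pin home; 38 mm outside, 20 mm hole, 9 mm thick along its own y (the swing direction; x is along the arm, to the pivot; z up). Pinch it across y from above; its lowest point is 21 mm above the arm bar, 6 mm above its 26 mm wide barrel. It rises with the pin and swings with the arm.
- drip_arm (a joint): swing of the arm about the upright pivot, rad, counter-clockwise from above positive: 0 in the waste notch. The next (first vial's) notch lies anywhere from 0.367 to 0.593, as the station was clamped; the second vial's notch 0.349 further. Notches 10 mm wide for the 8 mm pin (flat end, 1.2 mm chamfer). Stops at -0.12 and 1.05; takes about 2 N at the ring to swing.
- plunger (a joint): height of the sprung pin and ring above home, m: 0 home in a notch, up to the stop at 0.016; spring pushes down, 8 N at 0, 13 N at 0.016. The pin rests at 0.008 on the index plate. The vial station's steel plate lies 2.5 mm higher, with a slim bevel 0.30 to 0.21 rad short of its first notch that the pin can ride up: the pin rests on it at 0.0105 and falls to 0 in its notches.
- bottle: amber glass solvent bottle, 86 mm across, 200 mm tall, origin at the centre of its underside; a bystander, leave it alone
- beaker: glass beaker, 70 mm across, 85 mm tall, origin at the centre of its underside; a bystander, leave it alone
- cap: screw cap, 46 mm across, 26 mm tall, lying on the bench, origin at the centre of its underside; a bystander, leave it alone
- spanner: open-ended steel spanner, 140 mm long, lying flat on the bench along its own x axis; a bystander, leave it alone

How it is judged:
By the outcome, as a careful person would: the job done as asked, in the order asked, and still so for the second after the job is handed in, with the robot touching nothing.
It also fails if it takes over 54 s, if anything falls off the work surface, if the arm or the gripper's body presses on something with over 40 N, if the wrist force passes 120 N, or if a joint passes its speed limit or range.

## Working session

There is one attempt and no reset: what is moved stays moved. The work goes in short steps, Python scripts to look and compute and a shell command to move; the robot and the scene stay as the last step left them, time stands still between calls to the robot, and variables do not carry over. Pictures are saved under pics/ and viewed, at most 10 in all, crops included, and the job is handed in when it is done.

```bash
mkdir -p pics; ls; cat > h.py <<'E'
import numpy as np,cv2
from scipy.spatial.transform import Rotation as R
from cell import readout,vision,workorder,arm
def rot(q): return R.from_quat([q[1],q[2],q[3],q[0]]).as_matrix()
def cam(n):
    p=vision.camera_params(n); K=(p['fx'],p['fy'],p['cx'],p['cy'])
    if 'origin' in p:
        o=np.array(p['orientation'],float); M=rot(o) if o.size==4 else o.reshape(3,3)
        return K,M,np.array(p['origin'])
    s=readout.get_state(); T=np.array(p['hand_eye']); Rt=rot(s['tool_rot'])
    return K,Rt@T[:3,:3],Rt@T[:3,3]+np.array(s['position'])
def ray(c,u,v):
    K,M,o=c; return M@np.array([(u-K[2])/K[0],(v-K[3])/K[1],1]),o
def plane(c,u,v,z):
    d,o=ray(c,u,v); return o+d*(z-o[2])/d[2]
def proj(c,P):
    K,M,o=c; q=M.T@(np.array(P)-o); return K[0]*q[0]/q[2]+K[2],K[1]*q[1]/q[2]+K[3]
def cloud(c,D):
    K,M,o=c; v,u=np.mgrid[:480,:640]
    return np.stack([(u-K[2])/K[0]*D,(v-K[3])/K[1]*D,D],-1)@M.T+o
E
python3 - <<'E'
from h import *
s=readout.get_state();print(s,arm.grip_depth)
for n in('top','side'):
    c=cam(n);im,d=vision.snapshot(n);cv2.imwrite(f'pics/{n}0.png',im);np.savez(f'{n}0.npz',im=im,d=d);print(n,c)
E
```

```text
pics
{'clock': 0.0, 'joint_pos': array([ 1.53221148,  0.50185279, -0.4268183 ,  1.55144021,  0.22081584,
        1.13831694, -0.21029326]), 'joint_velocities': array([-0.0004448 ,  0.00101643, -0.00069411,  0.00025676,  0.00093965,
       -0.00116388, -0.00040909]), 'joint_torque': array([ 9.10185190e-04, -5.69518554e+01, -5.81604928e+00, -2.80932498e+01,
        1.05172157e-02,  1.21847997e-02, -8.49988112e-06]), 'position': array([ 0.19294666, -0.6199322 ,  0.20896277]), 'tool_rot': array([-9.69966405e-04,  9.88630078e-01,  1.50364936e-01, -1.15397819e-04]), 'force': array([ 0.82741664,  0.74695246, -0.17105248]), 'moment': array([-0.01847718,  0.00173527, -0.00103793]), 'gripper_force': 0.0, 'grip_width': 1.0020538484570407} 0.0187
top ((510.35302851022726, 510.35302851022726, 318.4176041553588, 239.3593367359008), array([[ 0.02206462, -0.99196708,  0.12455708],
       [-0.99967494, -0.02029907,  0.01542613],
       [-0.01277382, -0.12485696, -0.99209252]]), array([ 0.36188782, -0.01322346,  1.35792962]))
side ((512.8649186569894, 512.8649186569894, 319.7837415671823, 239.7672676740841), array([[-0.84673953, -0.28161319,  0.45136037],
       [-0.53172934,  0.47541964, -0.70088521],
       [-0.01720706, -0.83346876, -0.5522986 ]]), array([-0.12452605,  0.96848634,  0.87899588]))
```

View pics/top0.png

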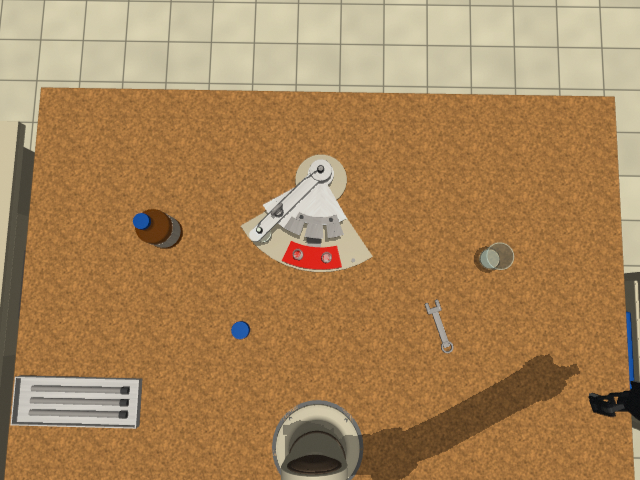

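View pics/side0.png

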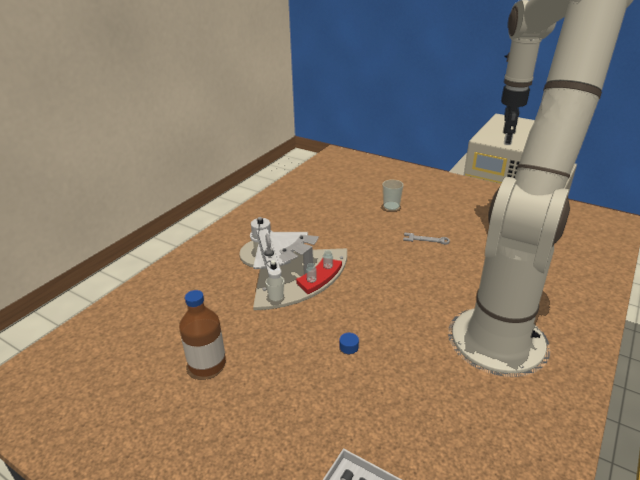

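The top view shows the stand's pivot at about (320,170), the ring near (278,211) and the nozzle at (259,232). The red vial rack is at (312,255). The bottle is at (155,227), the cap at (240,330), the spanner at (438,325) and the beaker at (495,257), all well clear. The side view shows the ring near (270,258).

```bash
python3 - <<'E'
from h import *
z=np.load('top0.npz');im,d=z['im'],z['d'];c=cam('top');P=cloud(c,d)
# arm bar pixels: height ~0.104
m=(abs(P[...,2]-.104)<.008)&(P[...,0]>.4)&(P[...,0]<.8)&(abs(P[...,1])<.25)
n,l,st,ce=cv2.connectedComponentsWithStats(m.astype(np.uint8));i=1+np.argmax(st[1:,4]);q=P[l==i];print(st[i],q.mean(0))
w,v=np.linalg.eigh(np.cov(q[:,:2].T));print('dir',v[:,1],np.sqrt(w),'span',np.ptp(q[:,:2]@v[:,1]),np.ptp(q[:,:2]@v[:,0]))
m2=(P[...,2]>.115)&(P[...,0]>.4)&(P[...,0]<.85)&(abs(P[...,1])<.2)
n,l,st,ce=cv2.connectedComponentsWithStats(m2.astype(np.uint8))
for i in range(1,n): print(ce[i],st[i,4],P[l==i].mean(0),P[l==i][:,2].max())
for u,v_ in((320,170),(278,211),(259,232)): print(u,v_,P[v_,u],plane(c,u,v_,.104))
crop=im[140:280,220:400]; s=np.load('side0.npz')['im'][200:320,230:370]
cv2.imwrite('pics/c.png',np.hstack([cv2.resize(crop,(400,311),interpolation=3),cv2.resize(s,(363,311),interpolation=3)]))
E
```

```text
[ 249  159   83   83 1184] [0.61571895 0.07827219 0.10542571]
dir [-0.72626134  0.6874187 ] [0.01100094 0.07759599] span 0.2716109071368305 0.05526927144531313
[322. 160.] 1 [0.71830428 0.00155317 0.11507042] 0.11507041728604417
[324. 160.] 1 [ 0.7178246  -0.00346831  0.11706386] 0.1170638626920304
[320. 163.] 1 [0.70974742 0.00634997 0.11774865] 0.11774865099618959
[323.5 163.5] 2 [ 0.70908048 -0.00239828  0.11612933] 0.1164190298405896
[316. 164.] 1 [0.70760078 0.01632834 0.11558822] 0.11558822085738063
[319.37254902 169.05882353] 51 [0.69231214 0.00746319 0.12480405] 0.13301281897022577
[311. 166.] 1 [0.70210213 0.02869194 0.1160813 ] 0.11608130391447236
[329. 166.] 1 [ 0.70306693 -0.01626388  0.11560687] 0.1156068692702148
[326. 168.] 1 [ 0.6977979  -0.00887513  0.11562414] 0.11562413972035146
[327. 170.] 1 [ 0.6922988  -0.01147595  0.11722234] 0.11722233893048872
[328. 173.] 1 [ 0.68503467 -0.01411974  0.11587846] 0.1158784619949913
[330. 172.] 1 [ 0.68772231 -0.01905599  0.11572832] 0.11572831526663774
[316. 175.] 1 [0.67943066 0.01568922 0.11562745] 0.11562744651223489
[321. 1
[... 407 characters left out ...]
687
[322. 178.] 1 [6.71948186e-01 5.64823770e-04 1.16075125e-01] 0.11607512516755358
[325. 178.] 1 [ 0.67198239 -0.00690593  0.11650265] 0.11650265213492328
[308. 184.] 1 [0.65611388 0.03507257 0.11568542] 0.11568542221979428
[276.88421053 209.6       ] 95 [0.58421225 0.10735695 0.14665907] 0.16895288077909743
[275. 216.] 1 [0.57347891 0.11442521 0.1175989 ] 0.11759890337208234
[258.63157895 228.57894737] 38 [0.54078908 0.15320189 0.12132094] 0.12968757575600187
320 170 [0.68868985 0.00577874 0.12956331] [0.69549086 0.00617419 0.104     ]
278 211 [0.58325151 0.10586607 0.13356154] [0.58859619 0.1087414  0.104     ]
259 232 [0.53270251 0.15234373 0.11866534] [0.53472391 0.15430303 0.104     ]
```

View pics/c.png

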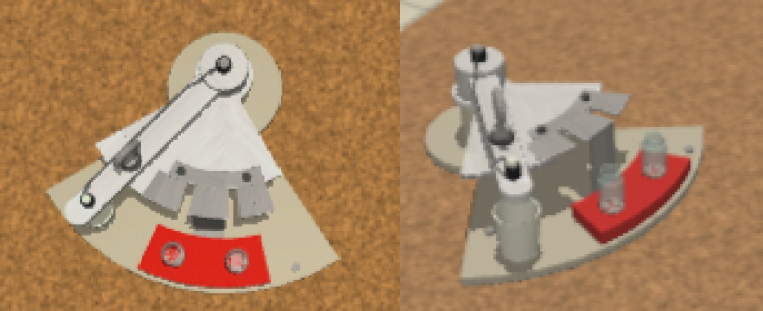

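The enlarged crops show the arm bar running down-left to the nozzle, with the ring halfway along it. The steel station plate has two notch gaps, near crop (188,195) and (228,205), above the red rack and its two vials at (173,254) and (236,262).

```bash
cat >> h.py <<'E'
def go(P,ang):  # shift cm in tool axes & rotvec z deg, to put TCP at P, tool x at heading ang (deg), tool pointing down
    s=readout.get_state(); Rt=rot(s['tool_rot']); a=np.radians(ang)
    X=np.array([np.cos(a),np.sin(a),0]);Z=np.array([0,0,-1.]);T=np.stack([X,np.cross(Z,X),Z],1)
    return np.round(Rt.T@(np.array(P)-s['position'])*100,2),np.round(R.from_matrix(Rt.T@T).as_rotvec(degrees=True),2)
E
python3 - <<'E'
from h import *
z=np.load('top0.npz');im,d=z['im'],z['d'];c=cam('top')
pv=np.array([.691,.0068])
def f(u,v,h,t):
    p=plane(c,u,v,h)[:2]-pv; print(t,np.hypot(*p),np.degrees(np.arctan2(p[1],p[0]))%360)
f(220+173*.45,140+254*.45,.07,'v1');f(220+236*.45,140+262*.45,.07,'v2')
f(220+190*.45,140+185*.45,.0825,'n1');f(220+238*.45,140+203*.45,.0825,'n2')
f(220+180*.45,140+170*.45,.0825,'screw1');f(220+246*.45,140+177*.45,.0825,'screw2')
f(220+47*.45,140+188*.45,.02,'foot L');f(220+340*.45,140+258*.45,.02,'foot R')
print(go([.583,.109,.26],136.3))
E
```

```text
v1 0.21292815515332456 166.05694371773455
v2 0.21530817568435007 185.52798818353637
n1 0.13284900217450957 165.44289315976695
n2 0.14974137770331994 188.31277163001425
screw1 0.12033306636434364 157.91914235837004
screw2 0.12188013244261328 194.32688748103016
foot L 0.24219550847995372 121.29754579334303
foot R 0.24828694234860624 215.34198924675638
(array([ 58.91, -58.02,  -4.99]), array([-6.00e-02, -1.10e-01, -1.19e+02]))
```

```bash
python3 -m handwheel '[[[0,0,-3,0,0,0,0],[4,-4,-5,0,0,-9,0],[8,-8,-5,0,0,-18,0],[12,-12,-5,0,0,-27,0],[16,-16,-5,0,0,-36,0],[20,-20,-5,0,0,-45,0],[24,-24,-5,0,0,-54,0],[28,-28,-5,0,0,-63,0],[32,-32,-5,0,0,-72,0],[36,-36,-5,0,0,-81,0],[40,-40,-5,0,0,-90,0],[40,-40,-5,0,0,-90,0]]]'
python3 -c "
from h import *
print(go([.583,.109,.26],136.3),readout.get_state()['joint_pos'])"
```

```text
clock: 1.6
position: [0.4578, -0.1146, 0.2603]
tool_rot: [0.0, 0.589, 0.808, 0.001]
force: [-0.5, -0.4, -0.3]
grip_width: 0.998
gripper_force: 0.0
(array([17.44, 18.77,  0.09]), array([  0.13,  -0.04, -28.43])) [ 1.1086533   0.2017432  -1.02230978  1.90838642  0.18782714  1.13255965
  0.32716114]
```

```bash
python3 -m handwheel '[[[4,4,0,0,0,-7,0],[8,9,0,0,0,-14,0],[13,14,0,0,0,-21,0],[17.4,18.8,0,0,0,-28.4,0],[17.4,18.8,0,0,0,-28.4,0],[17.4,18.8,0,0,0,-28.4,0],[17.4,18.8,0,0,0,-28.4,0]]]'
python3 - <<'E'
from h import *
s=readout.get_state();c=cam('wrist');im,d=vision.snapshot('wrist');np.savez('w1.npz',im=im,d=d);cv2.imwrite('pics/w1.png',im)
print(s['joint_pos'],go([.583,.109,.26],136.3),proj(c,[.583,.109,.144]))
P=cloud(c,d);m=(P[...,2]>.13)&(P[...,2]<.175)&(d>0.05)&(np.hypot(P[...,0]-.583,P[...,1]-.109)<.05)
q=P[m];print(len(q));
if len(q):
    print(q.mean(0),q.min(0),q.max(0));w,v=np.linalg.eigh(np.cov(q[:,:2].T));print(v[:,1],np.sqrt(w))
E
```

```text
clock: 2.48
position: [0.5837, 0.0995, 0.2596]
tool_rot: [-0.0, 0.379, 0.926, -0.001]
force: [-0.9, -0.1, -0.3]
grip_width: 1.0
gripper_force: 0.0
[ 0.54622082  0.52327454 -1.05933558  1.63082667  0.47499139  1.27200789
  0.19335694] (array([ 0.73,  0.63, -0.02]), array([-0.1 ,  0.06, -0.83])) (np.float64(330.8022559401928), np.float64(211.5954131286433))
660
[0.58472175 0.11055759 0.15665021] [0.57247512 0.0950367  0.13019378] [0.60063202 0.12275733 0.16382155]
[-0.71985889  0.69412043] [0.00256353 0.00964172]
```

View pics/w1.png

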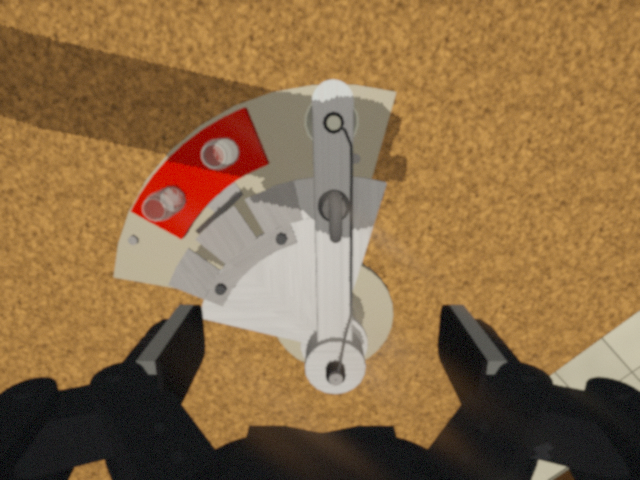

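The wrist view shows the ring upright at about (334,212) on the bar, square to the tool. The first notch slot runs from (240,190) to (263,237), and the pivot screw is at (335,372).

```bash
python3 - <<'E'
from h import *
z=np.load('w1.npz');im,d=z['im'],z['d'];c=cam('wrist');P=cloud(c,d)
m=(P[...,2]>.14)&(P[...,2]<.175)&(d>0.05)&(np.hypot(P[...,0]-.583,P[...,1]-.109)<.05)
q=P[m];e=np.array([-.7199,.6941]);n=np.array([.6941,.7199]);o=np.array([.583,.109])
a=(q[:,:2]-o)@e;b=(q[:,:2]-o)@n;print('along',a.min(),a.max(),'cross',b.min(),b.max(),np.median(b),q[:,2].max())
pv=plane(c,335,370,.13)[:2];nz=plane(c,334,122,.118)[:2];print('pivot',pv,'nozzle',nz,np.hypot(*(nz-pv)),np.degrees(np.arctan2(*(nz-pv)[::-1])))
r=pv+.15*(nz-pv)/np.hypot(*(nz-pv));print('ring est',r, 'px',proj(c,[*r,.144]))
for u,v,h in((240,190,.0825),(252,213,.0825),(263,237,.0825),(196,250,.0825),(219,272,.0825),(219,153,.07),(168,200,.07)):
    p=plane(c,u,v,h)[:2]-pv;print(u,v,np.hypot(*p),np.degrees(np.arctan2(p[1],p[0]))%360)
E
```

```text
along -0.021003629659923213 0.015055888659987896 cross -0.0020089995699783037 0.0069733800787750095 0.0024784961213049654 0.16401041058014593
pivot [0.68758115 0.01277216] nozzle [0.54113743 0.15380739] 0.20331428868587909 136.07780514594668
ring est [0.57953878 0.11682429] px (np.float64(335.2521980715725), np.float64(200.35703078768688))
240 190 0.16789539971013304 164.6012706243463
252 213 0.14559139553733427 165.29842150311654
263 237 0.12223355906412221 166.88564103604855
196 250 0.15503374664879052 189.02091493321424
219 272 0.12709393182519582 191.6098569458694
219 153 0.20360297074720027 165.10717160007684
168 200 0.2019274498955645 183.35088263069326
```

```bash
python3 -c "
from h import *
print(go([.5869,.1087,.127],136.05))"
```

```text
(array([ 0.45,  0.9 , 13.28]), array([-0.1 ,  0.06, -0.58]))
```

```bash
python3 -m handwheel '[[[0.4,0.9,3,0,0,-0.6,0],[0.4,0.9,7,0,0,-0.6,0],[0.4,0.9,8,0,0,-0.6,0],[0.4,0.9,8,0,0,-0.6,0]]]'; python3 -c "
from h import *
print(go([.5869,.1087,.127],136.05))
c=cam('wrist');im,d=vision.snapshot('wrist');P=cloud(c,d)
m=(P[...,2]>.14)&(P[...,2]<.175)&(d>0.05)&(np.hypot(P[...,0]-.587,P[...,1]-.109)<.03)
q=P[m];e=np.array([-.7199,.6941]);n=np.array([.6941,.7199]);o=np.array([.5869,.1087])
a=(q[:,:2]-o)@e;b=(q[:,:2]-o)@n;print(len(q),a.min(),a.max(),b.min(),b.max(),q[:,2].max())
print(go([.5869,.1087,.127],136.05))
"
```

```text
clock: 3.02
position: [0.5874, 0.1101, 0.1802]
tool_rot: [-0.0, 0.373, 0.928, -0.0]
force: [-0.7, -0.1, 0.1]
grip_width: 1.003
gripper_force: 0.0
(array([-0.06, -0.13,  5.32]), array([-0.04,  0.01,  0.14]))
1190 -0.01724720888903887 0.018685736465014775 -0.0043612317795885085 0.004511940495660316 0.1635931968906868
(array([-0.05, -0.24,  5.42]), array([0.05, 0.05, 0.16]))
```

```bash
python3 -m handwheel '[[[0,-0.15,3,0,0,0.1,120],[0,-0.15,5.3,0,0,0.1,180],[0,-0.15,5.3,0,0,0.1,205],[0,-0.15,5.3,0,0,0.1,205],[0,-0.15,5.3,0,0,0.1,205],[0,-0.15,5.3,0,0,0.1,205]]]' 20; python3 -c "
from h import *
for i in range(4):
  print(go([.5869,.1087,.127],136.05)); im,d=vision.snapshot('wrist')
cv2.imwrite('pics/w2.png',im);s=readout.get_state();print(s['force'],s['grip_width'])
"
```

```text
clock: 3.82
position: [0.5869, 0.1105, 0.1278]
tool_rot: [0.001, 0.373, 0.928, 0.0]
force: [-0.3, -0.2, 0.4]
grip_width: 0.2
gripper_force: 0.0
(array([-0.13, -0.13,  0.08]), array([0.05, 0.05, 0.14]))
(array([-0.13, -0.12,  0.06]), array([0.04, 0.04, 0.14]))
(array([-0.14, -0.11,  0.04]), array([0.03, 0.03, 0.14]))
(array([-0.14, -0.1 ,  0.03]), array([0.02, 0.02, 0.14]))
[0.76724772 0.32623496 0.81243721] 0.19615730516564633
```

View pics/w2.png

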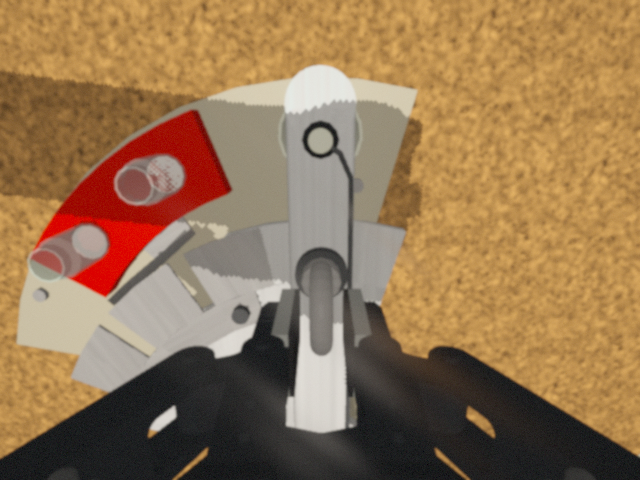

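The wrist view shows the ring (x≈321) centred between the pads (about 297 and 349), with no contact yet.

```bash
python3 -m handwheel '[[[0,0,0,0,0,0,225],[0,0,0,0,0,0,240],[0,0,0,0,0,0,255],[0,0,0,0,0,0,255],[0,0,0,0,0,0,255]]]' 35; python3 -m handwheel '[[[0,0,-0.4,0,0,0,255],[0,0,-0.8,0,0,0,255],[0,0,-1.0,0,0,0,255],[0,0,-1.0,0,0,0,255],[0,0,-1.0,0,0,0,255]]]'
```

```text
clock: 4.65
position: [0.5865, 0.1105, 0.1271]
tool_rot: [0.0, 0.373, 0.928, 0.0]
force: [0.0, 0.5, 2.5]
grip_width: 0.096
gripper_force: 35.8
clock: 5.28
position: [0.586, 0.11, 0.1365]
tool_rot: [-0.0, 0.373, 0.928, -0.0]
force: [1.9, -0.3, -12.1]
grip_width: 0.094
gripper_force: 34.2
```

```bash
python3 -m handwheel '[[[0,0,-0.2,0,0,0,255],[0,0,-0.35,0,0,0,255],[0,0,-0.35,0,0,0,255],[0,0,-0.35,0,0,0,255]]]'; python3 -m handwheel '[[[-0.01,-0.26,0,0,0,-1,255],[-0.02,-0.52,0,0,0,-2,255],[-0.03,-0.79,0,0,0,-3,255],[-0.04,-1.05,0,0,0,-4,255],[-0.04,-1.05,0,0,0,-4,255]]]'
```

```text
clock: 5.78
position: [0.5861, 0.11, 0.1403]
tool_rot: [-0.0, 0.373, 0.928, -0.0]
force: [1.3, -1.1, -12.4]
grip_width: 0.094
gripper_force: 34.1
clock: 6.4
position: [0.5792, 0.1022, 0.1405]
tool_rot: [-0.0, 0.34, 0.94, -0.0]
force: [1.3, -0.3, -13.2]
grip_width: 0.094
gripper_force: 34.1
```

```bash
python3 -m handwheel '[[[0,-0.39,0,0,0,-1.5,255],[-0.02,-0.79,0,0,0,-3,255],[-0.05,-1.18,0,0,0,-4.5,255],[-0.08,-1.57,0,0,0,-6,255],[-0.13,-1.96,0,0,0,-7.5,255],[-0.18,-2.35,0,0,0,-9,255],[-0.25,-2.73,0,0,0,-10.5,255],[-0.33,-3.12,0,0,0,-12,255],[-0.33,-3.12,0,0,0,-12,255]]]'; python3 -c "
from h import *
im,d=vision.snapshot('wrist');cv2.imwrite('pics/w3.png',im)"
```

```text
clock: 7.52
position: [0.5617, 0.0757, 0.1404]
tool_rot: [-0.0, 0.24, 0.971, -0.0]
force: [2.2, -1.7, -13.2]
grip_width: 0.092
gripper_force: 34.1
```

View pics/w3.png

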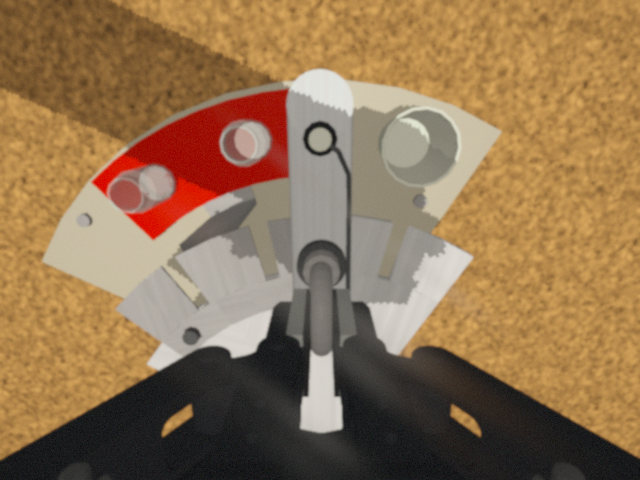

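The wrist view shows the bar at mid-swing. The waste notch is now clear on the right at about (393,250), and the first-vial notch is ahead on the left at about (262,250), roughly 13° further. That puts it at about 0.50 rad in total.

```bash
cat > ring.py <<'E'
from h import *
c=cam('wrist');im,d=vision.snapshot('wrist');s=readout.get_state();P=cloud(c,d)
t=s['position'];m=(d>.05)&(np.hypot(P[...,0]-t[0],P[...,1]-t[1])<.03)&(P[...,2]>.12)&(P[...,2]<.2)
v,u=np.nonzero(m);k=(abs(u-321)<10);z=P[...,2][m][k]
h=2*np.degrees(np.arctan2(s['tool_rot'][2],s['tool_rot'][1]))
print('ringtop p99 %.4f n %d head %.2f swing %.3f tcp'%(np.percentile(z,98) if len(z) else 0,len(z),h,np.radians(h-136.2)),np.round(t,4),'F',np.round(s['force'],1))
E
python3 ring.py
python3 -m handwheel '[[[0,-0.39,0,0,0,-1.5,255],[-0.02,-0.79,0,0,0,-3,255],[-0.05,-1.18,0,0,0,-4.5,255],[-0.08,-1.57,0,0,0,-6,255],[-0.11,-1.83,0,0,0,-7,255],[-0.11,-1.83,0,0,0,-7,255],[-0.11,-1.83,0.1,0,0,-7,255],[-0.11,-1.83,0.2,0,0,-7,255],[-0.11,-1.83,0.2,0,0,-7,255]]]'; python3 ring.py
```

```text
ringtop p99 0.1757 n 1737 head 152.17 swing 0.279 tcp [0.5617 0.0758 0.1404] F [  3.2  -1.3 -13.2]
clock: 8.75
position: [0.5544, 0.0594, 0.1384]
tool_rot: [-0.0, 0.181, 0.984, -0.0]
force: [3.0, -2.2, -11.9]
grip_width: 0.091
gripper_force: 34.2
ringtop p99 0.1737 n 1736 head 159.18 swing 0.401 tcp [0.5545 0.0594 0.1385] F [  3.   -2.8 -12.6]
```

```bash
python3 -m handwheel '[[[0,0,0,0,0,0,215],[0,0,0,0,0,0,215],[0,0,0,0,0,0,215],[0,0,0.4,0,0,0,215],[0,0,0.7,0,0,0,215],[0,0,0.7,0,0,0,215]]]' 20; python3 ring.py
```

```text
clock: 9.55
position: [0.5541, 0.0597, 0.1311]
tool_rot: [-0.0, 0.181, 0.984, -0.0]
force: [-0.8, -0.0, 0.2]
grip_width: 0.157
gripper_force: 0.0
ringtop p99 0.1727 n 1815 head 159.20 swing 0.401 tcp [0.5542 0.0598 0.1313] F [-0.2 -0.6  1. ]
```

```bash
python3 -m handwheel '[[[0,-0.13,0,0,0,-0.5,215],[0,-0.26,0,0,0,-1,215],[0,-0.39,0,0,0,-1.5,215],[-0.01,-0.52,0,0,0,-2,215],[-0.01,-0.52,0,0,0,-2,215]]]'; python3 ring.py;  python3 -m handwheel '[[[0,-0.13,0,0,0,-0.5,215],[0,-0.26,0,0,0,-1,215]]]'; python3 ring.py
```

```text
clock: 10.22
position: [0.5533, 0.0564, 0.1317]
tool_rot: [0.001, 0.163, 0.987, 0.001]
force: [2.5, 4.7, -2.4]
grip_width: 0.156
gripper_force: 2.5
ringtop p99 0.1728 n 1526 head 161.26 swing 0.437 tcp [0.5533 0.0564 0.1317] F [ 2.7  4.4 -2.9]
clock: 10.52
position: [0.5526, 0.0543, 0.1318]
tool_rot: [0.001, 0.154, 0.988, 0.002]
force: [4.0, 6.6, -3.9]
grip_width: 0.153
gripper_force: 3.3
ringtop p99 0.1729 n 1519 head 162.30 swing 0.456 tcp [0.5525 0.054  0.1317] F [ 1.8  3.9 -1.4]
```

```bash
cat >> ring.py <<'E'
import sys; sys.exit(0 if np.percentile(z,98)>.169 and np.hypot(*s['force'][:2])<12 else 1)
E
python3 -m handwheel '[[[0,-0.1,0,0,0,-0.4,215],[0,-0.2,0,0,0,-0.8,215]]]'|grep force:; python3 ring.py && python3 -m handwheel '[[[0,-0.1,0,0,0,-0.4,215],[0,-0.2,0,0,0,-0.8,215]]]'|grep force: && python3 ring.py && python3 -m handwheel '[[[0,-0.1,0,0,0,-0.4,215],[0,-0.2,0,0,0,-0.8,215]]]'|grep force: && python3 ring.py && python3 -m handwheel '[[[0,-0.1,0,0,0,-0.4,215],[0,-0.2,0,0,0,-0.8,215]]]'|grep force: && python3 ring.py
```

```text
force: [2.1, 3.7, -2.9]
gripper_force: 2.7
ringtop p99 0.1728 n 1520 head 163.10 swing 0.469 tcp [0.5519 0.0523 0.1318] F [ 2.2  5.5 -1.8]
force: [3.7, 6.1, -4.0]
gripper_force: 2.8
ringtop p99 0.1728 n 1528 head 163.90 swing 0.483 tcp [0.5513 0.0502 0.1317] F [ 1.8  4.7 -2.9]
force: [3.1, 5.2, -4.0]
gripper_force: 2.6
ringtop p99 0.1727 n 1531 head 164.70 swing 0.497 tcp [0.5507 0.0483 0.1317] F [ 2.9  5.4 -3.3]
force: [2.5, 5.4, -4.1]
gripper_force: 2.8
ringtop p99 0.1724 n 1523 head 165.49 swing 0.511 tcp [0.5499 0.0462 0.1315] F [ 2.   4.7 -4.1]
```

```bash
python3 -m handwheel '[[[0,-0.08,0,0,0,-0.3,215]]]'|grep force:; python3 ring.py && python3 -m handwheel '[[[0,-0.08,0,0,0,-0.3,215]]]'|grep force: && python3 ring.py && python3 -m handwheel '[[[0,-0.08,0,0,0,-0.3,215]]]'|grep force: && python3 ring.py && python3 -m handwheel '[[[0,-0.08,0,0,0,-0.3,215]]]'|grep force: && python3 ring.py && python3 -m handwheel '[[[0,-0.08,0,0,0,-0.3,215]]]'|grep force: && python3 ring.py
```

```text
force: [-0.9, 0.1, 0.3]
gripper_force: 0.0
ringtop p99 0.1624 n 1688 head 165.76 swing 0.516 tcp [0.5492 0.0441 0.1315] F [-0.1 -1.  -0.1]
```

The pin dropped 10 mm to home height and the contact force went to zero. Next I open the gripper and back off upward.

```bash
python3 -m handwheel '[[[0,0,0,0,0,0,180],[0,0,0,0,0,0,120],[0,0,0,0,0,0,0],[0,0,0,0,0,0,0],[0,0,-2,0,0,0,0],[0,0,-5,0,0,0,0],[0,0,-9,0,0,0,0],[0,0,-13,0,0,0,0],[0,0,-13,0,0,0,0],[0,0,-13,0,0,0,0]]]'; python3 - <<'E'
from h import *
c=cam('wrist');im,d=vision.snapshot('wrist');P=cloud(c,d);cv2.imwrite('pics/w4.png',im)
m=(P[...,2]>.14)&(P[...,2]<.19)&(d>.05)&(np.hypot(P[...,0]-.549,P[...,1]-.046)<.04)
q=P[m];print(len(q),np.percentile(q[:,2],98),(q.min(0)+q.max(0))/2)
p=((q.min(0)+q.max(0))/2)[:2]-[.694,.005];print(np.hypot(*p),np.degrees(np.arctan2(p[1],p[0]))-136.05)
E
```

```text
clock: 13.2
position: [0.5492, 0.0438, 0.262]
tool_rot: [0.0, 0.125, 0.992, -0.0]
force: [-0.6, -0.5, 0.5]
grip_width: 1.001
gripper_force: 0.0
629 0.1625938011438781 [0.55045214 0.04377799 0.15197131]
0.14869337659730514 28.832960016577232
```

View pics/w4.png

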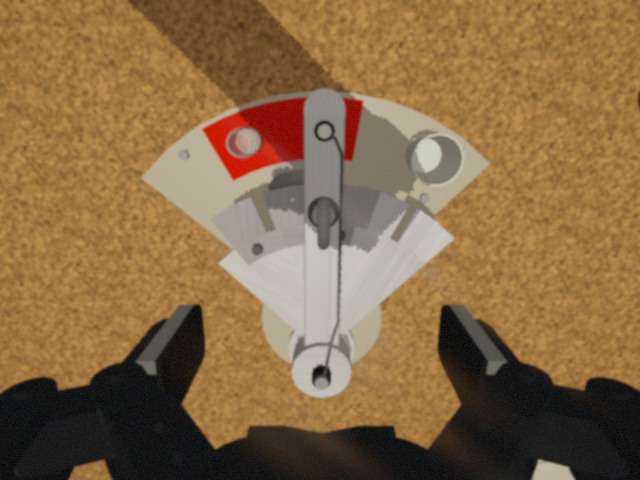

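The wrist view shows the arm over the first vial, with the nozzle at (324,131). The second vial (243,142) and its notch (262,210) are still ahead. The ring top is at home height, the swing is about 0.503 rad, and the gripper is clear.

```bash
python3 -c "
from cell import workorder
print(workorder.finish_job())"
```

```text
the job is handed in; nothing more can be done
None
```

The outlet arm is at the first vial's notch (about 0.50 rad) with the pin home, the gripper let go and clear, the bystanders untouched, and the job handed in at about 13 s.

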